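# Select the green range on the load box and start it

### The job

On the bench load box, push the pointer arm round with one finger until its orange tip stands over the middle of the green spot. Only then press the white start button of the yellow station fully down with a fingertip, and let it come back up. Do not lift the pointer arm off its dial, and leave the multimeter, the fan and the screwdriver where they are.

Things in the scene. Friction and masses are not known exactly. Their poses are not given: they have to be found in the camera images.
- load_box: Grey steel case with a white top plate, 220 x 220 x 80 mm, fixed to the bench; origin at the centre of its underside, z up; it stands at any yaw within about 25 degrees. The black pointer arm and four coloured spots are on its top
- dial_centre (a point): Point on the pointer arm's vertical turning axis, at the height of the box's top plate (80 mm above the bench)
- pointer (a joint): Turning angle of the pointer arm, rad: 0 when the arm points along the load box's +x axis, growing anticlockwise seen from above; stops at -2.2 and 2.2. Stiff turning: about 3 N at 65 mm from the axis turns it, and it stays where it is left
- pointer_end (a point): The outer end of the pointer arm's tip, 89 mm from the turning axis and 19 mm above the top plate. The arm: a round black hub of radius 19 mm, reaching from 8 to 38 mm above the plate; from it one straight black bar 12 mm wide with upright sides, from 8 to 30 mm above the plate, out to 80 mm from the axis; then an orange tip 6 mm wide from 79 to 89 mm, from 8 to 24 mm above the plate
- pointer_lift (a joint): How far the pointer arm is lifted off its dial against a spring (4 N to begin, 0.5 N more per mm), m: 0 when down in its place, up to 0.015; more than 0.004 spoils the job
- mark_green: Green flat round spot, 26 mm across, 1.5 mm thick, on the load box's top plate, 89 mm from the pointer's axis; origin at the centre of its underside. The four spots swap places from start to start and lie at pointer angles of about -1.7, -0.85, 0.85 and 1.7 rad; the pointer starts between -0.4 and 0.4 rad
- mark_yellow: Yellow spot, same shape and size: not wanted
- mark_red: Red spot, same shape and size: not wanted
- mark_blue: Blue spot, same shape and size: not wanted
- start (a joint): Travel of the white start button, m: 0 when up, 0.006 fully down; springs back; about 5 N takes it fully down. Counts as pressed from 0.0045
- start_top (a point): Centre of the top face of the white start button, which is 32 mm across and is pressed straight down; it sits in a black collar on top of a fixed yellow station 85 x 85 x 45 mm, left or right of the load box
- meter: Loose orange multimeter lying face up, 165 x 85 x 48 mm, roughly 0.4 kg, beside the load box on the side away from the station; origin at the centre of its underside, x along its length. To be left alone
- fan: Loose black square fan lying flat, 80 x 80 x 40 mm; origin at the centre of its underside. To be left alone
- driver: Loose screwdriver with a yellow handle, 200 mm long, lying on the bench along its own x; to be left alone
Not all that is in view belongs to the job. There is more than one size of the part that bears start; the job needs the largest.

How it is judged (in metres and radians):
On the way, in this order (a step that is already met when the one before it is completed fails the run):
1. the pointer's tip stands over the green spot, the button still up (horizontal distance between pointer_end and mark_green below 0.009 m and value of joint start below 0.002 m), for 0.3 s.
2. the start button is pressed fully down, the pointer on green (horizontal distance between pointer_end and mark_green below 0.009 m and value of joint start above 0.0045 m), for 0.1 s.
At the end, for the whole second after the job is handed in: The end of the pointer's tip is within 9 mm (seen from above) of the centre of the green spot, the arm down on its dial (lift under 2 mm) and still; the start button has been pressed to at least 4.5 mm after that and is up again; multimeter, fan and screwdriver within 15 mm of where they were (horizontal distance between pointer_end and mark_green below 0.009 m and value of joint start below 0.0015 m and value of joint pointer_lift below 0.002 m and velocity of joint pointer between -0.05 and 0.05 rad/s and distance of each of meter, fan, driver from where it was at the start of the episode below 0.015 m); the robot touches nothing.
It fails at once if the start button is pressed (over 3 mm) while the pointer is not on green (over 12 mm off) (value of joint start above 0.003 m and horizontal distance between pointer_end and mark_green above 0.012 m).
It fails at once if the pointer arm is lifted more than 4 mm off its dial (value of joint pointer_lift above 0.004 m).
It fails at once if the multimeter is moved more than 15 mm or lifted (distance of meter from where it was at the start of the episode above 0.015 m).
It fails at once if the fan is moved more than 15 mm or lifted (distance of fan from where it was at the start of the episode above 0.015 m).
It fails at once if the screwdriver is moved more than 15 mm or lifted (distance of driver from where it was at the start of the episode above 0.015 m).
It also fails if it takes over 48 s, if anything falls off the work surface, if the arm or the gripper's body presses on something with over 40 N, if the wrist force passes 120 N, or if a joint passes its speed limit or range.

### The arm

A 6-joint arm with a two-finger parallel gripper is mounted at the origin on the work surface. World frame = base frame: x ahead of the robot, y to its left, z up, the work surface at z = 0. Lengths are in mm, angles in degrees, forces in N, time in s.
With the tool pointing down it reaches from about 300 to 850 mm from the base axis. Payload 4.2 kg.
Tool frame: the origin (TCP) lies midway between the tips of the shut fingers; the grasp point (between the pads) lies 19 mm behind it (env.grasp_offset is the distance from the TCP to the grasp point, in mm); z points along the fingers, y is the line along which they close (so a half turn about z gives the same grasp; the last joint's range is limited). The gripper opens to 91 mm and grips with 3 to 60 N. Pads are 32 mm wide; open, the fingers measure 118 mm over their backs; the gripper's body (76 mm by 178 mm) begins 60 mm behind the grasp point.
Start: joints at [-65.317, 18.312, 89.639, -0, 72.044, -1.146], TCP at [250.525, -517.572, 213.976] pointing down, gripper open.
Joint ranges: [-177.97, 177.97], [-48.28, 115.42], [12.27, 149.76], [-77.06, 257.06], [2.81, 150.46], [-146.56, 146.56]. Speed limits (degrees/s): [147.25, 147.25, 180, 180, 180, 180].

### API

Orientations are given as [roll, pitch, yaw] about the fixed x, y, z axes, in that order (R = Rz(yaw) Ry(pitch) Rx(roll)).
In Python, from workcell import env, optics gives the robot as it stands. The module is installed in compiled form; this text tells all that it offers.
- The arm moves only by the tool send_rows, never from a script. Its argument "targets" is a list that holds one entry, the list of rows, each a list of 7 numbers: the turn, a rotation vector about the world's x, y, z scaled (see below), then the shift along the world's x, y, z scaled (see below), then the closure, from -1 (fully open) to 1 (shut). In form: [[[rx, ry, rz, x, y, z, gripper], ...]]. A call has 1 to 12 rows; each row shifts and turns the commanded pose from where the row before left it; what a row does not reach is not made up. The controller multiplies each number of a shift by 0.2 m and each number of a turn by pi/2 rad. A row lasts 1/10 s, in which the tool goes at most 50 mm and 8.59 degrees, less where a joint would pass 70% of its speed; a pose out of reach is approached as far as the arm can. A call with a number of a shift or a turn outside -1 to 1 is refused whole. A call with a gripper value outside its range is refused whole. The fingers move at their own pace and stop on an object; "grip_force" is the grip in N (left out, the last holds). Time passes only in rows, so rows that do not move let the fingers close. It gives the time, the measured TCP pose, the force, the opening and the grip force at its end, in the units of the state.
- env.state(): the state, without advancing time (a new reading comes with each control period).
- optics.grab_frame(name): name is "side" or "top" or "wrist"; returns (picture, depth): 420x560x3 uint8, red, green, blue; 420x560 float32, mm along the optical axis (not along the pixel's ray), 0 where there is no reading.
- optics.camera_info(name): a dict with "camera_matrix" (3x3 intrinsics, pixels), "k1" (the pictures are not rectified: a ray, as slopes to the right and down, at radius r is drawn at 1 + k1 r^2 times it, then the intrinsics apply), "R" (3x3) and "t" (3): a world point X has camera coordinates R X + t; the wrist camera has in their place "mount" (4x4, takes a point from camera to tool coordinates, whose origin is the TCP and whose axes are the flange's). Camera axes: x right, y down, z forward; pixel columns grow to the right and rows downward; lengths in mm; the calibration is good to about 2 mm. A picture is of the moment at which its call begins: read the wrist's pose just before it. camera_info takes no time and is no camera call.
- env.job_done(): hands the job in; it is judged then, once.
Trained networks look in the newest picture that a camera, given by its name, has taken for a name from the list of things; names that differ only in an ending like _2 or _b are one class to them, and where a whole thing is asked for, a point or a joint stands for the part that bears it (a point fixed in the world has none). Each returns a list of dicts, best first, with "conf" (0 to 1); they miss things now and then, are a little off and sometimes report something else, mostly with a low value. They report only what shows in the picture. A call takes as long as a camera call. They do not tell look-alikes from the thing itself.
- optics.silhouettes(camera, name): "mask" (420x560 bool, what is visible of it) and "at" ([column, row] in pixels, amid what is visible of it).
- optics.place_of(camera, name): "at" ([column, row] in pixels: a listed point, or the origin of a listed thing).
The state is a dict: "time_s": time; "qpos": joint angles; "qvel": joint speeds; "effort": joint torques, N m; "ee_pos": TCP position; "ee_rot": TCP orientation; "force": force on the tool from outside, world axes, zero at the start; "torque": the same for the moment, N m; "gripper_width": finger opening in mm; "gripper_force": force on a finger pad.
Only numpy, scipy, OpenCV 4.12 (cv2) and the standard library are available. Lean on these libraries where they do the work, as an engineer would, in place of code of your own. Each camera call takes 0.05 s, during which the arm holds its last target. There are 200 camera calls.

## Working session

There is one attempt and no reset: what is moved stays moved. The work goes in short steps, Python scripts to look and compute and a tool call to move; the robot and the scene stay as the last step left them, time stands still between calls to the robot, and variables do not carry over. Pictures are saved under pics/ and viewed, at most 10 in all, crops included, and the job is handed in when it is done.

Besides the shell and the picture viewer there is one more tool, called after "Request:" as name(argument=value, ...) on one line, values as JSON. send_rows: Moves the arm, as the interface text tells. Its arguments: {"type":"object","properties":{"targets":{"type":"array"},"grip_force":{"type":"number"}},"required":["targets"]}

```bash
mkdir -p pics; cat > h.py <<'E'
import numpy as np, cv2
from scipy.spatial.transform import Rotation as Ro
from workcell import env, optics
def cam(name):
    c=optics.camera_info(name); K=np.array(c["camera_matrix"]); 
    if "mount" in c:
        s=env.state(); T=np.eye(4); T[:3,:3]=Ro.from_euler('xyz',s["ee_rot"],degrees=True).as_matrix(); T[:3,3]=s["ee_pos"]
        M=T@np.array(c["mount"]); R=M[:3,:3].T; t=-R@M[:3,3]
    else: R=np.array(c["R"]); t=np.array(c["t"]).ravel()
    return K,c["k1"],R,t
def ray(cm,px):
    K,k1,R,t=cm
    u=cv2.undistortPoints(np.array([[px]],float),K,np.array([k1,0,0,0.]))[0,0]
    return -R.T@t, R.T@np.array([u[0],u[1],1])
def atz(cm,px,z):
    o,d=ray(cm,px); return o+d*(z-o[2])/d[2]
def atdepth(cm,px,D):
    o,d=ray(cm,px); return o+d*D[int(round(px[1])),int(round(px[0]))]
def save(n,im): cv2.imwrite(f"pics/{n}.png",im[:,:,::-1])
E
python3 - <<'E'
from h import *
np.set_printoptions(precision=1,suppress=True)
print(env.state())
for n in("top","side"):
    cm=cam(n); im,D=optics.grab_frame(n); save(n,im)
    for k in ["load_box","dial_centre","pointer_end","mark_green","mark_yellow","mark_red","mark_blue","start_top","meter","fan","driver"]:
        z={"load_box":0,"dial_centre":80,"pointer_end":99}.get(k,80 if "mark" in k else 0)
        for r in optics.place_of(n,k)[:4]:
            a=r["at"]; 
            try: d=atdepth(cm,a,D)
            except Exception: d=None
            print(n,k,round(r["conf"],2),np.array(a),"z%d"%z,atz(cm,a,z),"depth",d)
print(env.state()["time_s"])
E
```

```text
{'time_s': 0.0, 'qpos': array([-65.3,  18.4,  89.7,  -0. ,  72. ,  -1.1]), 'qvel': array([-0.2, -0.1,  0. ,  0. ,  0. ,  0.1]), 'effort': array([  0. , -41.2, -23.2,   0.1,   0. ,  -0. ]), 'ee_pos': array([ 250.3, -517.1,  213.1]), 'ee_rot': array([-179.9,   -0. ,   25.8]), 'force': array([-0.3,  0.3, -0.4]), 'torque': array([ 0.,  0., -0.]), 'gripper_force': 0.0, 'gripper_width': 91.3294582853787}
top load_box 0.93 [303.  207.8] z0 [559. -39.   0.] depth [546.7 -33.8  83.7]
top dial_centre 0.56 [301.  196.1] z80 [574.4 -29.4  80. ] depth [567.5 -27.2 118.8]
top pointer_end 0.7 [303.  158.7] z99 [657.8 -32.7  99. ] depth [656.5 -32.4 103.8]
top mark_green 0.39 [334.5 182.5] z80 [ 607.1 -106.8   80. ] depth [ 606.4 -106.3   83.2]
top mark_yellow 0.48 [266.7 187.4] z80 [594.   49.8  80. ] depth [593.8  49.8  80.7]
top mark_red 0.59 [283.2 165.8] z80 [645.6  12.2  80. ] depth [645.   12.2  82.3]
top mark_blue 0.54 [343.  215.7] z80 [ 530.  -125.4   80. ] depth [ 530.  -125.5   79.8]
top start_top 0.6 [126.  290.5] z0 [350.5 391.8   0. ] depth [353.5 373.9  48.3]
top start_top 0.57 [211.
[... 1212 characters left out ...]
0. ] depth [ 527.2 -254.7   13.7]
side start_top 0.76 [306.  305.5] z0 [481.3 247.5   0. ] depth [484.3 318.9  67. ]
side start_top 0.6 [320.9 270. ] z0 [443.5 121.1   0. ] depth [448.4 181.   47.5]
side start_top 0.54 [373.7 337.5] z0 [345.3 332.3   0. ] depth [358.  378.7  49.7]
side meter 0.98 [295.6 192.4] z0 [ 511.7 -284.2    0. ] depth [ 511.7 -253.4   16.3]
side meter 0.72 [261.9 198.2] z0 [ 619.9 -238.2    0. ] depth [600.9 -35.8 111.5]
side meter 0.65 [286.1 195. ] z0 [ 542.6 -264.3    0. ] depth [ 538.5 -114.1   80.9]
side fan 0.76 [239.4 189.4] z0 [ 700.2 -295.     0. ] depth [ 694.9 -260.9   17.9]
side driver 0.84 [217.4 313.3] z0 [672.1 280.4   0. ] depth [672.2 280.   -0.4]
1.2
```

View pics/top.png

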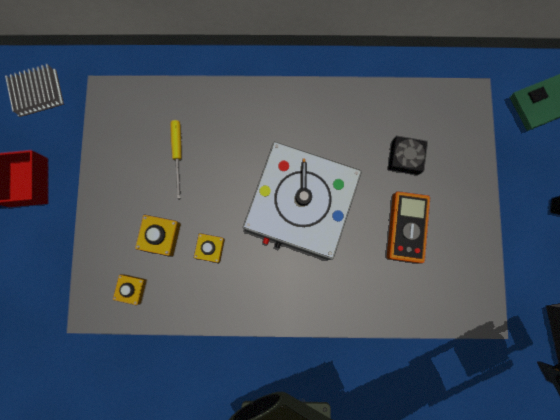

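View pics/side.png

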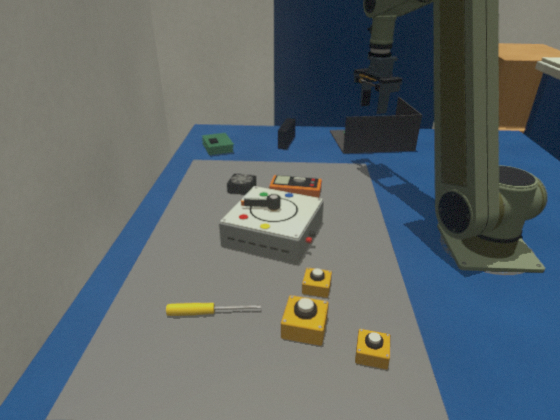

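The top view shows the load box at about (303,200), with green at (339,184) and the pointer tip at (304,160). The large station's button is at (154,235), with two smaller decoy stations at (208,248) and (127,290). The meter, fan and driver are clear of the path.

```bash
python3 - <<'E'
from h import *
from scipy.optimize import least_squares
np.set_printoptions(precision=1,suppress=True)
cm=cam("top"); im=cv2.imread("pics/top.png"); hsv=cv2.cvtColor(im,cv2.COLOR_BGR2HSV)
P={}
for n,(u,v) in dict(green=(338.5,184),yellow=(265,190.5),red=(284,166),blue=(338,216)).items():
    w=np.zeros(hsv.shape[:2],bool); w[int(v)-9:int(v)+10,int(u)-9:int(u)+10]=1
    m=w&(hsv[...,1]>120)&(hsv[...,2]>60); y,x=np.nonzero(m); P[n]=atz(cm,(x.mean(),y.mean()),81.5); print(n,m.sum(),x.mean(),y.mean(),P[n])
A=np.array(list(P.values()))[:,:2]
s=least_squares(lambda c:np.hypot(*(A-c).T)-89,[570,-27]); c=s.x; print("axis",c,s.fun)
for n in P: print(n,np.degrees(np.arctan2(*(P[n][:2]-c)[::-1])))
print("btn",atz(cm,(154,235),60),[atz(cm,p,57) for p in [(154,235)]])
m=(hsv[...,0]>95)  # noqa
w=np.zeros(m.shape,bool); w[150:170,295:312]=1
ti=w&(hsv[...,0]<15)&(hsv[...,1]>130); y,x=np.nonzero(ti); print("tip",ti.sum(), x.mean() if len(x) else 0,y.mean() if len(x) else 0, atz(cm,(x.mean(),y.mean()),104) if len(x) else 0)
for k in optics.silhouettes("top","start_top"):
    y,x=np.nonzero(k["mask"]); print("st",k["conf"],k["at"],len(x),atz(cm,(x.mean(),y.mean()),60))
E
```

```text
green 69 338.0 184.0 [ 603.3 -114.6   81.5]
yellow 84 264.6666666666667 190.5 [586.3  54.4  81.5]
red 83 283.28915662650604 165.4578313253012 [646.   12.   81.5]
blue 85 337.61176470588236 215.47058823529412 [ 530.2 -112.9   81.5]
axis [568.9 -32.7] [-0.2 -0.2  0.1  0. ]
green -67.157917404818
yellow 78.65208962708398
red 30.09236576430139
blue -115.76195915369803
btn [482.3 311.7  60. ] [array([482.6, 312.6,  57. ])]
tip 0 0 0 0
st 0.43 [152.3, 233.3] 147 [484.4 314.7  60. ]
```

Request:
send_rows(targets=[[[0,0,0.06,0.135,0.19,0.035,1],[0,0,0.06,0.135,0.19,0.035,1],[0,0,0.06,0.135,0.19,0.035,1],[0,0,0.06,0.135,0.19,0.035,1],[0,0,0.06,0.135,0.19,0.035,1],[0,0,0.06,0.135,0.19,0.035,1],[0,0,0.06,0.135,0.19,0.035,1],[0,0,0.06,0.135,0.19,0.035,1],[0,0,0.06,0.135,0.19,0.035,1],[0,0,0.06,0.135,0.19,0.035,1],[0,0,0.06,0.135,0.19,0.035,1],[0,0,0,0,0,0,1]]])

```text
time_s: 2.45
ee_pos: [550.6, -95.3, 291.5]
ee_rot: [179.8, -0.1, 85.6]
force: [0.1, -0.5, 0.4]
gripper_width: 0.6
gripper_force: 0.0
```

```bash
cat > look.py <<'E'
import sys
from h import *
np.set_printoptions(precision=1,suppress=True)
s=env.state(); print(s["time_s"],s["ee_pos"],s["ee_rot"],s["force"],s["gripper_width"])
cm=cam("wrist"); im,D=optics.grab_frame("wrist"); save(sys.argv[1],im)
hsv=cv2.cvtColor(im,cv2.COLOR_RGB2HSV)
for k,z in (("pointer_end",99),("mark_green",80),("dial_centre",80),("mark_red",80),("start_top",60)):
    for r in optics.place_of("wrist",k)[:2]:
        print(k,round(r["conf"],2),np.array(r["at"]),atz(cm,r["at"],z),atdepth(cm,r["at"],D))
E
python3 look.py w1
```

```text
2.45 [550.6 -95.3 291.5] [179.8  -0.1  85.6] [ 0.1 -0.5  0.4] 0.5599355525084982
pointer_end 0.96 [376.1 132.7] [662.3 -36.7  99. ] [667.8 -37.9  80.1]
mark_green 0.73 [328.6 195.7] [ 606.9 -113.    80. ] [ 606.7 -112.6   81.4]
dial_centre 0.63 [297.9 138.7] [571.7 -37.9  80. ] [570.2 -35.3 119.6]
mark_red 0.91 [363.3  92.3] [652.4   9.9  80. ] [652.2   9.8  80.7]
```

View pics/w1.png

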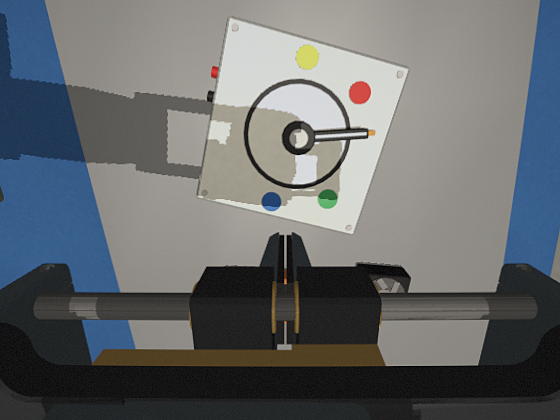

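The wrist view agrees with the top fit to within about 5 mm. The pointer tip is at (372,133), green at (328,197) and red at (360,92). I'll go down on the +y side of the bar next.

Request:
send_rows(targets=[[[0,0,0.05,0.1,0.14,0,1],[0,0,0,0.1,0.14,0,1],[0,0,0,0.1,0.14,0,1],[0,0,0,0.1,0.14,0,1],[0,0,0,0,0,-0.19,1],[0,0,0,0,0,-0.19,1],[0,0,0,0,0,-0.19,1],[0,0,0,0,0,-0.19,1],[0,0,0,0,0,-0.19,1],[0,0,0,0,0,-0.03,1],[0,0,0,0,0,0,1]]])

```text
time_s: 3.85
ee_pos: [627.0, 11.5, 94.5]
ee_rot: [-179.9, 0.0, 89.6]
force: [-0.1, 0.5, 0.1]
gripper_width: 0.1
gripper_force: 0.0
```

```bash
python3 - <<'E'
import numpy as np
p=np.array([627,11.5])
for th in [0,-7.5,-15,-22.5,-30,-37.5,-45,-52.5,-60]:
    t=np.radians(th);q=np.array([570.5,-33.5])+58*np.array([np.cos(t),np.sin(t)])+22*np.array([-np.sin(t),np.cos(t)])
    print(th,q.round(1),((q-p)/200).round(3));p=q
E
```

```text
0 [628.5 -11.5] [ 0.008 -0.115]
-7.5 [630.9 -19.3] [ 0.012 -0.039]
-15 [632.2 -27.3] [ 0.007 -0.04 ]
-22.5 [632.5 -35.4] [ 0.001 -0.041]
-30 [631.7 -43.4] [-0.004 -0.04 ]
-37.5 [629.9 -51.4] [-0.009 -0.04 ]
-45 [627.1 -59. ] [-0.014 -0.038]
-52.5 [623.3 -66.1] [-0.019 -0.036]
-60 [618.6 -72.7] [-0.024 -0.033]
```

Request:
send_rows(targets=[[[0,0,0,0.008,-0.115,0,1],[0,0,-0.083,0.012,-0.039,0,1],[0,0,-0.083,0.007,-0.04,0,1],[0,0,-0.083,0.001,-0.041,0,1],[0,0,-0.083,-0.004,-0.04,0,1],[0,0,-0.083,-0.009,-0.04,0,1],[0,0,-0.083,-0.014,-0.038,0,1],[0,0,-0.083,-0.019,-0.036,0,1],[0,0,-0.083,-0.024,-0.033,0,1],[0,0,0,0,0,0,1],[0,0,0,0,0,0,1]]])

```text
time_s: 4.95
ee_pos: [621.1, -72.5, 97.5]
ee_rot: [179.8, -0.2, 30.1]
force: [1.9, -1.1, 1.0]
gripper_width: 0.3
gripper_force: 1.1
```

```bash
python3 - <<'E'
from h import *
np.set_printoptions(precision=1,suppress=True)
s=env.state(); print(s["time_s"],s["ee_pos"],s["ee_rot"],s["force"])
for n in("top","side"):
    cm=cam(n); im,D=optics.grab_frame(n)
    c=im[130:250,230:390] if n=="top" else im[170:260,210:340]
    save("p_"+n,cv2.resize(c,None,fx=4,fy=4,interpolation=cv2.INTER_CUBIC))
    for k,z in (("pointer_end",99),("mark_green",80)):
        for r in optics.place_of(n,k)[:2]: print(n,k,r["conf"],r["at"],atz(cm,r["at"],z))
E
```

```text
4.95 [621.1 -72.5  97.5] [179.8  -0.2  30.1] [ 1.9 -1.1  1. ]
top pointer_end 0.62 [177.7, 157.8] [657.4 254.6  99. ]
top pointer_end 0.19 [279.9, 166.9] [638.1  19.9  99. ]
top mark_green 0.45 [302.7, 206.1] [551.1 -33.4  80. ]
side pointer_end 0.62 [260.8, 192.1] [609.1 -93.7  99. ]
side pointer_end 0.45 [285.3, 191.2] [ 540.6 -103.    99. ]
```

View pics/p_top.png

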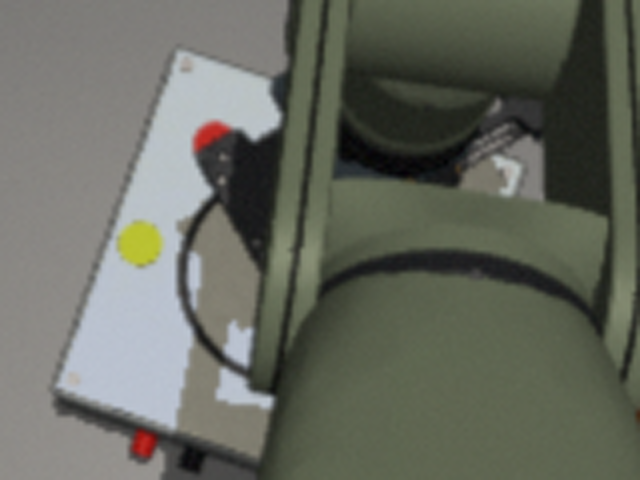

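Request:
send_rows(targets=[[[0,0,0,0.1,0.06,0,1],[0,0,0,0,0,0,1],[0,0,0,0,0,0.2,1],[0,0,0,0,0,0.2,1],[0,0,0,0,0,0.2,1],[0,0,0,0,0,0.2,1],[0,0,0,-0.2,-0.1,0,1],[0,0,0,-0.2,-0.1,0,1],[0,0,0,-0.2,-0.1,0,1],[0,0,0,0,0,0,1],[0,0,0,0,0,0,1]]])

```text
time_s: 6.35
ee_pos: [517.6, -120.3, 254.9]
ee_rot: [-180.0, 0.1, 29.9]
force: [0.2, -0.5, 0.6]
gripper_width: -0.0
gripper_force: 0.0
```

```bash
python3 look.py w2
```

```text
6.35 [ 517.6 -120.3  254.9] [-180.     0.1   29.9] [ 0.2 -0.5  0.6] -0.002808034188598598
pointer_end 0.76 [330.  112.4] [ 617.4 -116.5   99. ] [ 619.1 -118.8   78.5]
mark_green 0.77 [319.6 120.3] [ 606.3 -113.2   80. ] [ 606.2 -113.    81.8]
dial_centre 0.63 [242.3 112.6] [571.3 -36.1  80. ] [573.5 -41.1 119.4]
mark_red 0.75 [237.4  15.3] [651.5  11.5  80. ] [651.1  10.8  82.5]
start_top 0.86 [ 37.2 103.5] [461.8 177.5  60. ] [458.7 183.9  51. ]
```

View pics/w2.png

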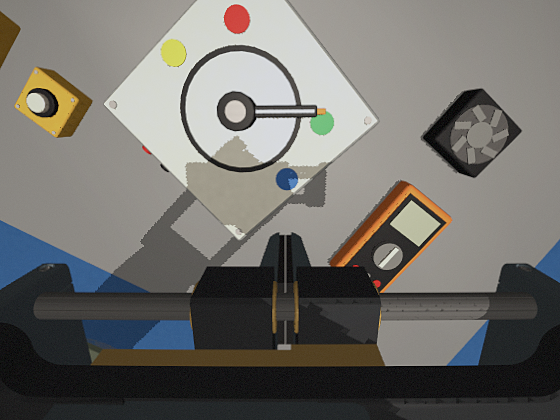

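The wrist view shows the tip at (322,111), short of green's centre at (321,123), and the hub at (235,111). I'll compute the remaining angle.

```bash
cat > ang.py <<'E'
import sys
from h import *
np.set_printoptions(precision=1,suppress=True)
im=cv2.imread(f"pics/{sys.argv[1]}.png"); hsv=cv2.cvtColor(im,cv2.COLOR_BGR2HSV); cm=cam("wrist")
def cen(u,v,r,h0,h1,z,s=100):
    w=np.zeros(hsv.shape[:2],bool); w[v-r:v+r,u-r:u+r]=1
    m=(w&(hsv[...,0]>=h0)&(hsv[...,0]<=h1)&(hsv[...,1]>s)&(hsv[...,2]>50)).astype(np.uint8)
    (x,y),R=cv2.minEnclosingCircle(cv2.findNonZero(m)); mm=cv2.moments(m,True)
    print((x,y),R,mm["m10"]/mm["m00"],mm["m01"]/mm["m00"],m.sum()); 
    return atz(cm,(mm["m10"]/mm["m00"],mm["m01"]/mm["m00"]),z),atz(cm,(x,y),z)
g=cen(*eval(sys.argv[2]),16,45,85,81.5)[1]
t=cen(*eval(sys.argv[3]),7,5,22,104,130)[0]
h=atz(cm,eval(sys.argv[4]),118)
if len(sys.argv)>5: h=np.array(eval(sys.argv[5])+(0,))
a=lambda p:np.degrees(np.arctan2(*(p-h)[1::-1]))
print("green",g,a(g),np.hypot(*(g-h)[:2]),"tip(84)",t,a(t),np.hypot(*(t-h)[:2]),"hub",h)
E
python3 ang.py w2 "321,123" "322,111" "235,111.5"
```

```text
(321.8157958984375, 122.41227722167969) 11.631598472595215 322.7936507936508 123.62301587301587 252
(320.8125, 111.0) 4.305347442626953 320.6222222222222 111.22222222222223 45
green [ 607.9 -115.3   81.5] -66.87811072228631 88.95582375605136 tip(84) [ 615.5 -106.1  104. ] -59.62896434545525 84.15295658268847 hub [572.9 -33.5 118. ]
```

Request:
send_rows(targets=[[[0,0,0,0.2,0.1,0,1],[0,0,0,0.2,0.1,0,1],[0,0,0,0.2,0.1,0,1],[0,0,0,0,0,0,1],[0,0,0,0,0,-0.2,1],[0,0,0,0,0,-0.2,1],[0,0,0,0,0,-0.2,1],[0,0,0,0,0,-0.2,1],[0,0,0,0,0,0,1]]])

```text
time_s: 7.55
ee_pos: [634.5, -59.5, 88.9]
ee_rot: [-179.6, 0.6, 30.0]
force: [1.1, 0.3, 0.2]
gripper_width: 0.4
gripper_force: 0.0
```

Request:
send_rows(targets=[[[0,0,0,-0.05,-0.03,0,1],[0,0,0,-0.045,-0.03,0,1],[0,0,-0.04,-0.014,-0.015,0,1],[0,0,-0.04,-0.013,-0.015,0,1],[0,0,0,0,0,0,1],[0,0,0,0,0,0,1]]])

```text
time_s: 8.15
ee_pos: [615.9, -78.6, 97.4]
ee_rot: [179.8, -0.2, 22.8]
force: [1.9, 0.4, 0.8]
gripper_width: 0.1
gripper_force: 0.9
```

Request:
send_rows(targets=[[[0,0,0,0.1,0.05,0,1],[0,0,0,0,0,0,1],[0,0,0,0,0,0.2,1],[0,0,0,0,0,0.2,1],[0,0,0,0,0,0.2,1],[0,0,0,0,0,0.2,1],[0,0,0,-0.2,-0.08,0,1],[0,0,0,-0.2,-0.08,0,1],[0,0,0,-0.2,-0.08,0,1],[0,0,0,0,0,0,1],[0,0,0,0,0,0,1]]])

```text
time_s: 9.25
ee_pos: [513.7, -116.5, 255.8]
ee_rot: [180.0, -0.0, 22.7]
force: [0.8, -0.0, -0.3]
gripper_width: 0.6
gripper_force: 0.0
```

```bash
python3 look.py w3
```

```text
9.25 [ 513.7 -116.5  255.8] [180.   -0.   22.7] [ 0.8 -0.  -0.3] 0.5541699964970208
pointer_end 0.79 [321.8 114.9] [ 608.2 -118.7   99. ] [ 609.2 -120.5   81.2]
mark_green 0.85 [319.8 116.3] [ 607.  -119.2   80. ] [ 607.  -119.    81.9]
dial_centre 0.8 [236.2 116. ] [572.  -34.8  80. ] [574.2 -40.5 119.5]
mark_red 0.95 [224.1  25.3] [650.2   7.   80. ] [649.9   6.7  81.3]
start_top 0.86 [ 38.6 136.8] [458.6 178.2  60. ] [590.9 -85.  426.7]
```

View pics/w3.png

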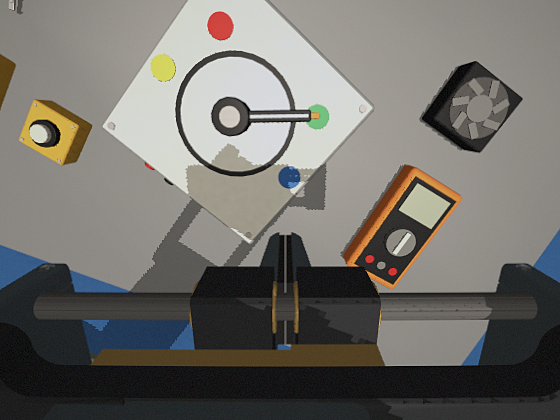

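The tip now stands over the green spot at (317,117), within about 2 mm. On to the large station.

Request:
send_rows(targets=[[[0,0,0,-0.05,0.2,0,1],[0,0,0,-0.05,0.2,0,1],[0,0,0,-0.05,0.2,0,1],[0,0,0,-0.05,0.2,0,1],[0,0,0,-0.05,0.2,0,1],[0,0,0,-0.05,0.2,0,1],[0,0,0,-0.05,0.2,0,1],[0,0,0,-0.05,0.2,0,1],[0,0,0,-0.05,0.2,0,1],[0,0,0,-0.05,0.2,0,1],[0,0,0,0,0,0,1],[0,0,0,0,0,0,1]]])

```text
time_s: 10.75
ee_pos: [414.5, 284.8, 254.5]
ee_rot: [179.9, 0.1, 22.9]
force: [0.1, -0.4, 1.5]
gripper_width: 0.3
gripper_force: 0.0
```

```bash
python3 look.py w4
```

```text
10.75 [414.5 284.8 254.5] [179.9   0.1  22.9] [ 0.1 -0.4  1.5] 0.3395377687028095
start_top 0.69 [288.3 123.7] [486.7 310.6  60. ] [486.8 310.7  65.9]
start_top 0.67 [203.6 195.6] [366.7 373.8  60. ] [363.1 375.5  49.4]
```

View pics/w4.png

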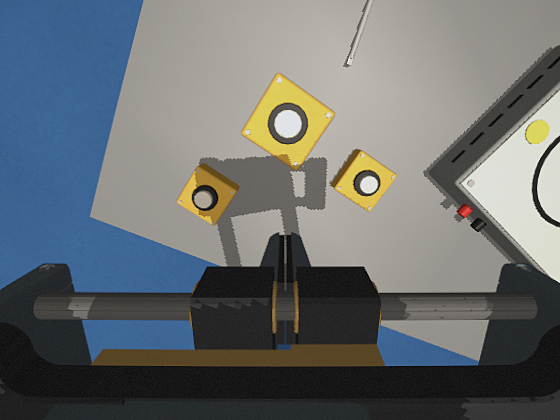

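The large button is at (288,123), about world (486.5, 311). The two decoys are at (204,197) and (368,184). I'll check collar height against button height and move above.

```bash
python3 - <<'E'
from h import *
cm=cam("wrist"); im,D=optics.grab_frame("wrist")
for u in range(252,326,4): print(u,im[123,u],atdepth(cm,(u,123),D).round(1))
E
```

```text
252 [223 205  89] [471.3 349.3  45.8]
256 [223 204  88] [473.1 344.9  44.1]
260 [222 203  88] [475.  340.4  44.9]
264 [232 211  92] [476.9 335.9  46.2]
268 [84 82 80] [479.2 330.9  58.5]
272 [163 156 139] [481.3 326.3  68.2]
276 [224 226 228] [483.  322.1  67.5]
280 [223 226 230] [484.8 317.9  67.5]
284 [224 227 231] [486.5 313.7  68.2]
288 [224 226 230] [492.5 314.4 426. ]
292 [224 226 230] [490.  305.3  67.8]
296 [225 227 232] [491.8 301.1  66.5]
300 [81 75 70] [493.6 296.4  57.5]
304 [79 76 78] [495.4 292.   56.3]
308 [223 202  87] [497.3 286.9  45.7]
312 [222 202  87] [499.2 282.4  45. ]
316 [223 202  88] [501.  278.1  46.3]
320 [222 201  86] [502.9 273.5  45. ]
324 [223 199  85] [504.8 268.9  43.4]
```

Request:
send_rows(targets=[[[0,0,0,0.18,0.065,0,1],[0,0,0,0.18,0.065,0,1],[0,0,0,0,0,-0.2,1],[0,0,0,0,0,-0.2,1],[0,0,0,0,0,-0.2,1],[0,0,0,0,0,-0.2,1],[0,0,0,0,0,0,1],[0,0,0,0,0,0,1]]])

```text
time_s: 11.9
ee_pos: [487.2, 309.8, 95.5]
ee_rot: [180.0, 0.0, 22.7]
force: [1.0, -0.3, 0.1]
gripper_width: 0.5
gripper_force: 0.0
```

Request:
send_rows(targets=[[[0,0,0,0,0,-0.1,1],[0,0,0,0,0,-0.04,1],[0,0,0,0,0,-0.02,1],[0,0,0,0,0,-0.015,1],[0,0,0,0,0,0,1],[0,0,0,0,0,0,1]]])

```text
time_s: 12.5
ee_pos: [487.7, 310.4, 61.4]
ee_rot: [-180.0, -0.2, 22.8]
force: [0.5, -0.4, 5.2]
gripper_width: 0.2
gripper_force: 2.4
```

Request:
send_rows(targets=[[[0,0,0,0,0,-0.015,1],[0,0,0,0,0,-0.01,1],[0,0,0,0,0,0,1],[0,0,0,0,0,0,1]]])

```text
time_s: 12.9
ee_pos: [487.8, 310.5, 60.8]
ee_rot: [-180.0, -0.3, 22.8]
force: [-6.0, -5.9, 32.7]
gripper_width: 0.2
gripper_force: 16.5
```

The force has risen to 33 N with z barely changing, so the button is at its stop. I'll release it, retreat and check.

Request:
send_rows(targets=[[[0,0,0,0,0,0.05,1],[0,0,0,0,0,0.2,1],[0,0,0,0,0,0.2,1],[0,0,0,0,0,0.2,1],[0,0,0,0,0,0.2,1],[0,0,0,-0.1,0.1,0,1],[0,0,0,0,0,0,1],[0,0,0,0,0,0,1]]])

```text
time_s: 13.7
ee_pos: [466.3, 330.0, 224.7]
ee_rot: [180.0, 0.0, 22.8]
force: [0.1, 0.0, -0.1]
gripper_width: 0.5
gripper_force: 0.0
```

```bash
python3 - <<'E'
from h import *
s=env.state(); print(s["time_s"],s["ee_pos"].round(1),s["force"].round(1))
for n in("top","side"):
    cm=cam(n); im,D=optics.grab_frame(n)
    if n=="top": save("fin",cv2.resize(im[100:290,100:440],None,fx=2.3,fy=2.3))
    for k,z in (("pointer_end",99),("mark_green",80)):
        for r in optics.place_of(n,k)[:1]: print(n,k,r["conf"],r["at"],atz(cm,r["at"],z).round(1))
E
```

```text
13.7 [466.3 330.  224.7] [ 0.1  0.  -0.1]
top pointer_end 0.82 [340.6, 182.5] [ 603.2 -117.9   99. ]
top mark_green 0.54 [338.6, 185.6] [ 599.9 -116.2   80. ]
side pointer_end 0.53 [263.4, 190.7] [ 602.5 -102.6   99. ]
```

View pics/fin.png

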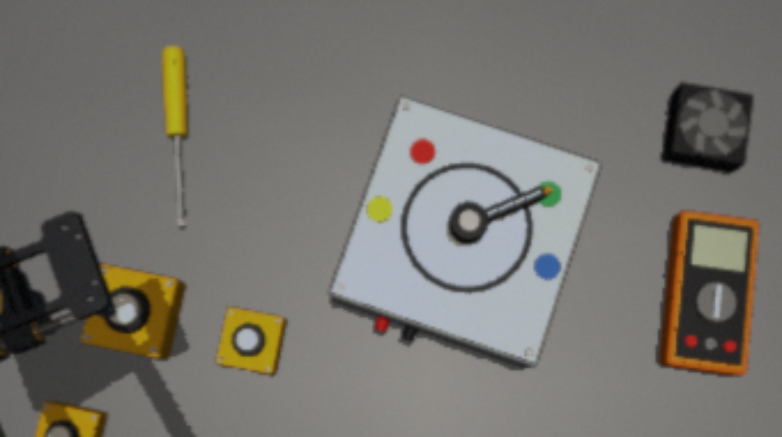

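The pointer tip stands on green at crop pixel (549,190), the button is free, and the meter, fan and driver haven't moved.

```bash
python3 -c "
from workcell import env
print(env.job_done())"
```

```text
the job is handed in; nothing more can be done
None
```

The job is handed in with no verdict returned: the pointer tip was turned to within about 4 mm of the green centre, then the largest station's button was pressed to its stop and released, with the meter, fan and screwdriver untouched.

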